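# Push a wood slab under a spring hold-down

## Task

Load the lime-wood slab lying on the fixture's deck under the fixture's spring clip, using fingertips only: nothing is to be gripped or lifted. With one fingertip press down and hold the long metal bar at the fixture's side, which raises the clip's foot, and while it is held down push the slab along the lane with the other fingertip, under the foot and fully home, square against the end stop. Then let the bar come up so that the foot holds the slab, draw clear, and leave the other things on the table alone.

Things in the scene. Friction and masses are not known exactly. Their poses are not given: they have to be found in the camera images.
- fixture: Hold-down fixture on a plywood base, fixed to the table. Origin on the table, in the lane's middle line; z up, x along the lane from its open mouth to the end stop, y from the lane towards the press bar. Deck top at z = 12 mm, from x = -110 to 94 y = -42 to 44 mm. Two rails 9 mm high leave a lane 55 mm wide from x = 25 to 81 mm, flared to 63 mm at its mouth, x = -7 mm
- end_stop (a point): Foot of the wooden end stop's face, in the lane's middle, at deck height: x = 81, y = 0, z = 12 mm of the fixture. The stop is 16 mm high. Stop and rails are waxed, so that a slab arriving askew slides square when pushed on (some 5 to 15 N)
- hinge_rod (a point): Point on the clip's hinge rod, x = 0, y = 37, z = 26 mm of the fixture; the rod runs along x. It sits in three bearing blocks that stand between lane and press bar (y = 30 to 44 mm, up to z = 32 mm); the clip's knuckles there stay below 35 mm except next to the arm
- clip (a joint): Turn of the rigid spring clip on its rod, rad: 0 at rest (foot down), 0.6 fully pressed (stop). A press bar on one side of the rod, an arm with a foot on the other: pressing the bar raises the foot, a spring returns it. Gap from foot to deck: about 5 mm at 0, 16 mm at 0.31, 19 mm at 0.4, 26 mm at 0.6. Pressing the bar's middle takes about 3 N at first, 9 N fully down
- bar_mid (a point): Middle of the top of the flat metal press bar (172 long, 26 wide, 5 mm thick, along the fixture's x from -120 to 52 mm; moves with the clip). Fully pressed it is level: y = 51 to 77 mm, top 16 mm above the table (4 above the deck); at 0.4 its middle is 6 mm higher. At rest it slopes from 26 mm (inner edge) to 40 mm (outer) above the table. A fingertip may slide along it
- foot (a point): Underside of the clip's rubber foot (moves with the clip), over the lane's middle at x = 45 mm of the fixture. Foot and arm are 16 mm wide along x (37 to 53 mm); the arm's top is at most 55 mm above the table, when fully pressed
- slab: Loose lime-wood slab, 45 x 60 x 16 mm, about 25 g, lying flat on the deck at the lane's mouth. Origin: centre of its underside; z up, its 60 mm length is along its own y, which starts within 0.1 rad of the fixture's x axis (along the lane). Fully home against the end stop its centre is at x = 51 mm of the fixture, and its rear end at x = 21 mm, so that the foot stands on it 24 mm from its rear end
- block: Bystander: loose lime-wood block 38 x 62 x 36 mm, origin at the centre of its underside
- stand: Bystander: loose wooden model stand, 62 x 75 mm board with a peg, 45 mm high, origin at the centre of its underside
- tape: Bystander: loose roll of masking tape, 82 mm across, 18 mm high, lying flat, origin at the centre of its underside
- chisel: Bystander: loose small chisel with a flat red handle, 17 x 78 x 11 mm, origin at the centre of its underside
There are look-alikes about, which are no part of the job. Of the things like the slab, leave any that is turquoise; of the rest the larger one is meant.

How it is judged:
By the outcome, as a careful person would: the job done as asked, in the order asked, and still so for the second after the job is handed in, with the robot touching nothing.
It also fails if it takes over 48 s, if anything falls off the work surface, if the arm or the gripper's body presses on something with over 40 N, if the wrist force passes 120 N, or if a joint passes its speed limit or range.

## Robot

A 6-joint arm with a two-finger parallel gripper is mounted at the origin on a cart in front of the work surface, level with it; the furniture and walls round the work are solid. World frame = base frame: x ahead of the robot, y to its left, z up, the work surface at z = 0. Lengths are in m, angles in rad, forces in N, time in s.
With the tool pointing down it reaches from about 0.15 to 0.775 m from the base axis. Payload 6.1 kg.
Tool frame: the origin (TCP) lies on the centre line of the jaws, within the pads' length; the fingertips stand 11 mm ahead of it and the grasp point (between the pads) lies 8 mm behind it; y points along the fingers, x is the direction in which the jaws open and shut, and the axes are right-handed (so a half turn about y gives the same grasp; the last joint's range is limited). The gripper opens to 85 mm and grips with 20 to 120 N. Pads are 22 mm wide; open, the fingers measure 114 mm over their backs; the gripper's body (76 mm by 85 mm) begins 54 mm behind the grasp point. The pads swing forward as they close: fully open they stand 13 mm farther back than shut.
Start: joints at [-1.194, 0.126, -0.04, 1.405, 0, 1.571], TCP at [0.193, -0.488, 0.205] pointing down, gripper open.
Joint ranges: [-2.72, 2.72], [-0.95, 1.95], [-1.27, 1.35], [-1.78, 2.02], [-1.46, 1.47], [-3.14, 3.14]. Speed limits (rad/s): [2.39, 2.39, 3.01, 3.14, 3.14, 3.14].

## Interface

Orientations are given as a unit quaternion [w, x, y, z].
In Python, from station import ctrl, eyes gives the robot as it stands.
- The arm moves only by the tool servo_tool, never from a script. Its argument "moves" is a list of rows, each a list of 5 numbers: the shift along the tool's x, y, z in mm, then the turn about the tool's y in degrees, then the closure in counts, from 0 (fully open) to 255 (shut). A call has 1 to 12 rows; each row shifts and turns the pose as measured when the row begins, along the tool's axes as they then stand; what a row does not reach is not made up. A row lasts 1/12 s, in which the tool goes at most 41.7 mm and 7.16 degrees, less where a joint would pass 70% of its speed; a pose out of reach is approached as far as the arm can. A call with a gripper value outside its range is refused whole. The fingers move at their own pace and stop on an object; "newtons" is the grip in N (left out, the last holds). Time passes only in rows, so rows that do not move let the fingers close. It gives the time, the measured TCP pose, the force and the opening at its end, in the units of the state.
- ctrl.observe(): the state, without advancing time (a new reading comes with each control period).
- eyes.get_image(name): name is "side" or "top"; returns a dict with "frame" (384x512x3 uint8, red, green, blue), "range_z" (384x512 float32, m along the optical axis (not along the pixel's ray), 0 where there is no reading), "fovy" (degrees; the focal length in pixels is half the picture's height over the tangent of half this angle, whatever the lens; pixels are square), "cx", "cy" (the principal point, pixels), "rvec" (rotation vector, rad) and "tvec" (3), from world to camera coordinates, as OpenCV has them. Camera axes: x right, y down, z forward; pixel columns grow to the right and rows downward; lengths in m; the calibration is good to about 2 mm. A picture is of the moment at which its call begins.
- ctrl.finish_job(): hands the job in, once; it reports no verdict.
The state is a dict: "time": time; "joint_positions": joint angles; "qd": joint speeds; "effort": joint torques, N m; "ee_pos": TCP position; "eef_rot": TCP orientation; "contact_force": force on the tool from outside, world axes, zero at the start; "ft_torque": the same for the moment, N m; "opening": opening from 0.0 (shut) to 1.0 (fully open).
Only numpy, scipy, OpenCV 4.12 (cv2) and the standard library are available. Lean on these libraries where they do the work, as an engineer would, in place of code of your own. Each camera call takes 0.05 s, during which the arm holds its last target. There are 200 camera calls.

## Working session

There is one attempt and no reset: what is moved stays moved. The work goes in short steps, Python scripts to look and compute and a tool call to move; the robot and the scene stay as the last step left them, time stands still between calls to the robot, and variables do not carry over. Pictures are saved under pics/ and viewed, about 8 in all and at most 12, crops included, and the job is handed in when it is done.

Besides the shell and the picture viewer there is one more tool, called after "Request:" as name(argument=value, ...), one argument or row to a line, values as JSON. servo_tool: Moves the arm, as the interface text tells. Its arguments: {"type":"object","properties":{"moves":{"type":"array"},"newtons":{"type":"number"}},"required":["moves"]}

```bash
mkdir -p pics; ls; cat > h.py <<'E'
import numpy as np,cv2
from station import ctrl,eyes
def cap(n):
    d=eyes.get_image(n);R=cv2.Rodrigues(np.array(d["rvec"],float))[0];t=np.array(d["tvec"],float)
    f=192/np.tan(np.radians(d["fovy"])/2)
    z=d["range_z"];v,u=np.mgrid[:384,:512]
    pc=np.stack([(u-d["cx"])/f*z,(v-d["cy"])/f*z,z],-1)
    P=(pc-t)@R; P[z==0]=np.nan
    return d["frame"],P,(R,t,f,d["cx"],d["cy"])
def proj(p,c):
    R,t,f,cx,cy=c;q=np.atleast_2d(p)@R.T+t
    return np.c_[f*q[:,0]/q[:,2]+cx,f*q[:,1]/q[:,2]+cy]
E
python3 - <<'E'
from h import *
s=ctrl.observe();print(s)
for n in("top","side"):
    f,P,c=cap(n);np.savez(f"{n}0.npz",f=f,P=P)
    cv2.imwrite(f"pics/{n}0.png",cv2.resize(f[:,:,::-1],(800,600)))
    print(n,c[0],c[1],c[2])
E
```

```text
pics
{'time': 0.0, 'joint_positions': array([-1.19398804e+00,  1.26411365e-01, -4.06200362e-02,  1.40540989e+00,
       -2.87372958e-06,  1.57077853e+00]), 'qd': array([-0.00137066, -0.00041669,  0.0009727 ,  0.00032441,  0.00071276,
        0.00075497]), 'effort': array([ 1.70057094e-03, -4.35919404e+01,  3.52921879e+01,  1.72439899e-02,
        1.89247330e-04,  4.39601720e-06]), 'ee_pos': array([ 0.19300693, -0.48774287,  0.20470655]), 'eef_rot': array([ 0.58512739, -0.58447518,  0.39798264, -0.39701954]), 'contact_force': array([-0.50871156, -0.16977065,  0.13728147]), 'ft_torque': array([ 0.00363032,  0.00895317, -0.00401811]), 'opening': 1.0001760690183246}
top [[ 7.77648355e-02 -9.96971620e-01 -4.69120040e-04]
 [-9.70215746e-01 -7.55695516e-02 -2.30153535e-01]
 [ 2.29421091e-01  1.83529994e-02 -9.73154217e-01]] [0.02292414 0.55064744 0.85656316] 455.99097837775247
side [[-0.88544674 -0.46472863  0.00337142]
 [-0.20990942  0.39344677 -0.89506294]
 [ 0.41463491 -0.79323826 -0.44592708]] [0.5042576  0.13568605 0.95252463] 487.9125569512921
```

View pics/top0.png

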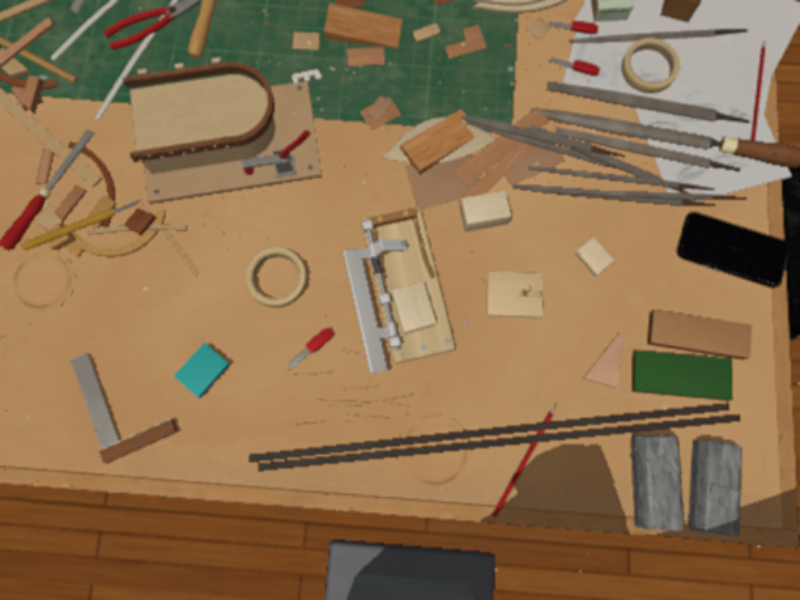

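View pics/side0.png

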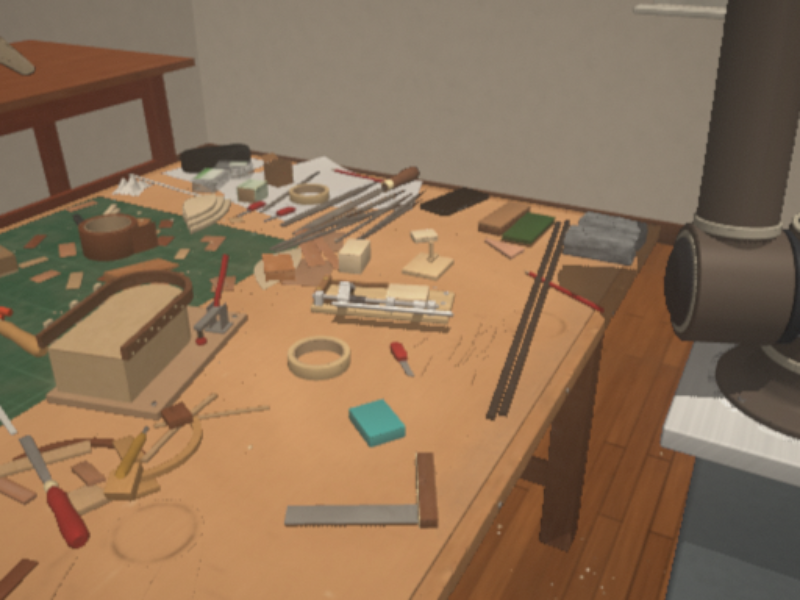

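Fixture lies centrally in the top view: stop up at ~(395,215), bar at left (345–385, 250–370), slab at ~(413,307). The turquoise slab is at (203,370) and a small one at (595,256). I'll measure from the depth data.

```bash
python3 - <<'E'
from h import *
d=np.load("top0.npz");f,P=d["f"],d["P"]
u0,v0,u1,v1=210,125,300,245
cv2.imwrite("pics/crop1.png",cv2.resize(f[v0:v1,u0:u1,::-1],None,fx=5,fy=5,interpolation=cv2.INTER_CUBIC))
X=P[v0:v1,u0:u1].reshape(-1,3)
print("table z", np.nanmedian(P[250:270,200:300,2]))
np.set_printoptions(precision=0,suppress=True,linewidth=250)
print((P[v0:v1:4,u0:u1:3,2]*1000))
np.set_printoptions(precision=4,suppress=True)
for (u,v) in [(210,125),(300,125),(210,245),(300,245)]: print(u,v,P[v,u])
E
```

```text
table z -0.000531624320051032
[[-1. -0. -3. -0. -2.  3.  1.  0. -2.  1. -2. -3.  2. -2.  1. -0. -0. -0.  2.  3.  1.  1.  1.  1.  3.  1.  1.  1.  2.  6.]
 [-3.  0. -2. -1. -0. -5. -0. -4. -3.  0.  2. -2. -1.  2. -1.  2.  1.  4.  2.  3.  3.  4.  4. -5.  1.  3.  2. -0.  4. 35.]
 [-1. -0. -1. -0.  1. -1. -2. -4.  0.  1. -0.  2. -2. -3. -1.  1. -1. -3. 27.  1.  0.  0. -3.  0. -3.  0. -2. -0.  9. 34.]
 [-1. -4.  0. -0. -1. -0. -2.  1. -2. -1. -3. -1. 33. 26. 27. 26. 27. 27. 27. 11. -2.  0. -1. -1. -4. -1. -0.  0. -1. 31.]
 [-3. -1.  0. -1.  2.  0. -1.  0. 32. 32. 30. 25. 27. 24. 23. 21. 16.  9. 12. 11. 13.  1.  2.  1. -2.  1. -1.  2.  0. 21.]
 [-1.  1. -1. -3. -0. -1. -3. -1. 32. 29. 13. 12. 14. 10. 11.  9. 11. 12. 13. 18.  8.  2. -0.  2. -1. -2.  1.  1.  1. 11.]
 [-2. -1. -1. -0. -0.  1. -1.  2. 12. 27. 22. 12. 10. 14. 12. 16. 10. 12. 10. 19. 13.  0. -1.  2. -2. -1. -2. -4. -2.  2.]
 [-0. -1. -3.  0. -2. -1.  2. -3.  8. 29. 17. 48. 44. 38. 33. 28. 24. 15. 13. 14. 13. 13. -3. -1.  1.  1.  2.  1. -4. -1.]
 [ 0. -0. -2. -2.  0.  2. -0. -3. -3. 29. 32. 46. 46. 38. 35. 30. 29. 11. 13. 13. nan 
[... 2056 characters left out ...]
1. -3. 11. 10. 10. 13. 17. 12. 14. 13. 13.  9.  8. -1.  4.  2.  0.  0.]
 [-1.  0.  1.  1. -1.  2. -0. -3. -0. 38. 33. 28. -4. -3. 12. 12. 13. 11. 10.  0.  1.  0. -0.  1.  0. -2. -3. -1. -3. -4.]
 [ 1. -1. -3.  2.  1. -2.  3. -2.  1. 39. 36. 29. 25.  5. -2. -3.  1. -0. -1. -2. -2. -3. -2. -4. -3. -1. -1.  1. -0.  2.]
 [-2. -1. -1. -2.  1.  0. -2.  4.  0. 39. 40. 33. nan -2.  1. -1. -1. -1. -2. -1.  1. -1.  1. -1.  1. -2. -2. -1. -3. -2.]
 [-1.  0. -1. -3.  1. -1.  4.  1. -0. -0.  0.  1.  2. -3.  1.  0. -1. -3. -1. -0.  1. -1.  1. -0. -1. -1. -1.  0.  2. -0.]]
210 125 [ 0.7058  0.1737 -0.0005]
300 125 [ 0.7196 -0.0271  0.0039]
210 245 [ 0.4384  0.1472 -0.0025]
300 245 [ 0.4531 -0.042  -0.0018]
```

View pics/crop1.png

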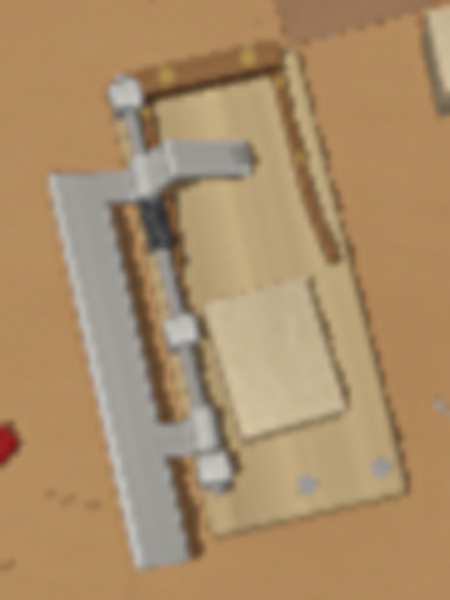

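```bash
cat > fit.py <<'E'
from h import *
from scipy.optimize import differential_evolution as DE
d=np.load("top0.npz");P=d["P"][115:255,200:310].reshape(-1,3);P=P[np.isfinite(P[:,2])]
def loc(p,X):
    c,s=np.cos(p[2]),np.sin(p[2]);D=X[:,:2]-p[:2]
    return np.c_[D@[c,s],D@[-s,c]]
def cost(p):
    L=loc(p,P)*1000;x,y=L.T;z=P[:,2]*1000
    m=np.zeros(len(z))
    dk=(x>-110)&(x<94)&(y>-42)&(y<44);m[dk]=12
    b=(x>-120)&(x<52)&(y>54)&(y<76);m[b]=26+(y[b]-54)*14/22
    m[(x>81)&(x<94)&(abs(y)<32)]=28
    r=np.abs(z-m)
    r[(dk)&(z>15)&(m==12)]=5
    return np.minimum(r,12).mean()
r=DE(cost,[(.5,.66),(0,.12),(-.1,.5)],seed=1,tol=1e-6)
print(r.x,r.fun);np.save("fix.npy",r.x)
L=loc(r.x,P)*1000;z=P[:,2]*1000
b=z[:]>23;b&=(L[:,0]>-100)&(L[:,0]<60);b&=(L[:,1]>-32)&(L[:,1]<29)&(L[:,0]<35)
q=L[b].astype(np.float32)
q=q[np.array([np.sum(np.hypot(*(q-a).T)<6)>8 for a in q])]
print("slab",len(q),cv2.minAreaRect(q),np.median(q,0),"z",np.median(z[b]))
bar=(L[:,1]>50)&(L[:,1]<80)&(z>20);print("bar x,y",np.percentile(L[bar],[1,99],axis=0))
o=z>20;o&=(L[:,0]>-130)&(L[:,0]<100)&(abs(L[:,1])<100)
E
python3 fit.py
```

```text
[0.58947097 0.05293316 0.30337168] 2.220967462806432
slab 600 ((-44.42443084716797, 1.0736770629882812), (60.39427185058594, 45.35860824584961), 3.4545469284057617) [-45.1488      1.2584236] z 27.592766504233133
bar x,y [[-118.81413613   51.92309977]
 [  48.96125969   77.08599501]]
```

```bash
cat > go.py <<'E'
from h import *
import sys
from scipy.spatial.transform import Rotation as Ro
p=np.load("fix.npy")
def st():
    s=ctrl.observe();q=s["eef_rot"];R=Ro.from_quat([q[1],q[2],q[3],q[0]]).as_matrix()
    return s,R
Rf=Ro.from_euler("z",p[2]).as_matrix();o=np.r_[p[:2],0]
def report(tx,ty,tz):
    s,R=st();cur=(s["ee_pos"]-o)@Rf*1000
    print("fixture pos",cur.round(1),"F(fix)",(s["contact_force"]@Rf).round(1),"op",round(s["opening"],3),"t",round(s["time"],2))
    A=Rf.T@R
    print("tool axes in fixture (cols)\n",A.round(3))
    ang=np.degrees(np.arctan2(A[0,0],A[1,0]))  # angle of tool x from +y toward +x
    d=np.array([tx,ty,tz])-cur
    print("toolx vs fix y deg (toward +x)",ang.round(2),"delta tool mm",(A.T@d).round(1))
if __name__=="__main__": report(*map(float,sys.argv[1:]))
E
python3 go.py -95 32.5 120
```

```text
fixture pos [-539.9 -397.6  204.8] F(fix) [-0.8  0.4 -0.2] op 0.999 t 0.1
tool axes in fixture (cols)
 [[ 0.073 -0.     0.997]
 [-0.997  0.001  0.073]
 [-0.001 -1.     0.   ]]
toolx vs fix y deg (toward +x) 175.79 delta tool mm [-396.2   85.4  475.2]
```

Request:
servo_tool(
  moves=[
    [-28,0,29,4.2,110],
    [-28,0,29,0,110],
    [-28,0,29,0,110],
    [-28,0,29,0,110],
    [-28,0,29,0,110],
    [-28,0,29,0,110],
    [-28,0,29,0,110],
    [-28,0,29,0,110],
    [-28,0,29,0,110],
    [-28,0,29,0,110],
    [-28,0,29,0,110],
    [-28,0,29,0,110],
  ],
)

```text
time: 1.1
ee_pos: [0.4267, -0.0528, 0.2]
eef_rot: [0.566, -0.565, 0.427, -0.422]
contact_force: [0.6, -1.1, 0.8]
opening: 0.566
```

```bash
python3 go.py -95 32.5 100
```

```text
fixture pos [-186.9  -52.3  200. ] F(fix) [ 0.2 -1.2  0.8] op 0.566 t 1.1
tool axes in fixture (cols)
 [[-0.02  -0.003  1.   ]
 [-1.     0.007 -0.02 ]
 [-0.007 -1.    -0.003]]
toolx vs fix y deg (toward +x) -178.85 delta tool mm [-86.  100.3  90.5]
```

Request:
servo_tool(
  moves=[
    [-28,15,30,-1.1,110],
    [-28,25,30,0,110],
    [-26,30,26,0,110],
    [-2,25,3,0,110],
    [0,0,0,0,110],
    [0,0,0,0,110],
  ],
)

```text
time: 1.6
ee_pos: [0.4831, 0.0526, 0.1113]
eef_rot: [0.574, -0.571, 0.417, -0.413]
contact_force: [0.5, -0.4, 1.0]
opening: 0.57
```

```bash
cat > look.py <<'E'
from go import *
def look(n,name,box,sc):
    f,P,c=cap(n);u0,v0,u1,v1=box
    cv2.imwrite(f"pics/{name}.png",cv2.resize(f[v0:v1,u0:u1,::-1],None,fx=sc,fy=sc,interpolation=cv2.INTER_CUBIC));return f,P,c
def fl(P): return (P-o)@Rf*1000
if __name__=="__main__":
    f,P,c=look(sys.argv[1],sys.argv[2],list(map(int,sys.argv[3:7])),5)
E
python3 go.py -95 32.5 100; python3 - <<'E'
from look import *
f,P,c=look("side","side1",(180,60,340,240),4)
L=fl(P).reshape(-1,3)
s,R=st();cur=(s["ee_pos"]-o)@Rf*1000
m=(np.abs(L[:,0]-cur[0])<25)&(np.abs(L[:,1]-cur[1])<65)&(L[:,2]>60)&(L[:,2]<cur[2]+8)
q=L[m];print(len(q),q.min(0),q.max(0))
for a in range(-65,65,5):
    k=(q[:,1]-cur[1]>a)&(q[:,1]-cur[1]<=a+5)
    if k.any(): print(a,k.sum(),(q[k].min(0)-cur).round(1),(q[k].max(0)-cur).round(1))
E
```

```text
fixture pos [-101.6   31.5  111.3] F(fix) [ 0.3 -0.6  1. ] op 0.57 t 1.6
tool axes in fixture (cols)
 [[ 0.012 -0.001  1.   ]
 [-1.     0.007  0.012]
 [-0.007 -1.    -0.001]]
toolx vs fix y deg (toward +x) 179.29 delta tool mm [-0.9 11.3  6.6]Traceback (most recent call last):
  File "<stdin>", line 6, in <module>
    return umr_minimum(a, axis, None, out, keepdims, initial, where)
ValueError: zero-size array to reduction operation minimum which has no identity
```

View pics/side1.png

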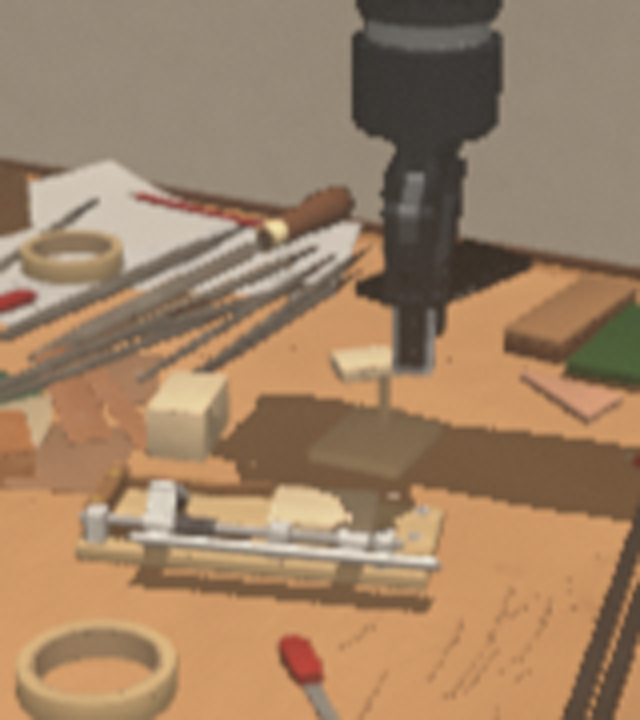

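The side crop shows the bar-side finger tip at pixel ~(283,153), aimed over the fixture's mouth end; the slab lies under it.

```bash
python3 - <<'E'
from look import *
np.set_printoptions(suppress=True,precision=1,linewidth=200)
s,R=st();cur=(s["ee_pos"]-o)@Rf*1000;print(cur)
for n in("side","top"):
    f,P,c=cap(n);L=fl(P)
    print(n,proj(s["ee_pos"],c))
    if n=="side":
        for v in range(120,160,3): print(v,L[v,283],L[v,290])
    q=L.reshape(-1,3);m=(np.abs(q[:,:2]-cur[:2])<[40,75]).all(1)&(q[:,2]>80)
    q=q[m]-cur;print(len(q))
    if n=="top" and len(q):
        for a in range(-65,65,5):
            k=(q[:,1]>a)&(q[:,1]<=a+5)
            if k.any(): print(a,k.sum(),q[k].min(0),q[k].max(0))
E
```

```text
[-102.1   31.2  111.2]
side [[283.6 160.5]]
120 [-106.2   91.1  224.8] [-116.    56.6  213.5]
123 [-106.5   92.4  219. ] [-116.9   62.   209.1]
126 [-106.5   91.3  212.4] [-115.5   47.8  197.4]
129 [-95.8   6.7 174.5] [-110.6    2.5  174. ]
132 [-105.9   84.2  197.1] [-111.1    5.2  168.1]
135 [-106.2   85.3  191.2] [-111.6    7.6  162.1]
138 [-104.    67.1  177.5] [-111.6    6.   154.5]
141 [-104.2   67.3  171.1] [-111.7    4.5  146.9]
144 [-104.4   67.6  164.5] [ -73.8 -337.9    0.1]
147 [-103.9   62.1  155.6] [ -77.5 -307.2    3.3]
150 [-104.9   68.7  151.6] [ -79.8 -289.5    1.4]
153 [ -63.9 -257.4    4.3] [ -83.  -262.6    3.6]
156 [ -66.  -242.3    1.8] [ -85.4 -243.5    2.9]
159 [ -69.4 -217.4    3.8] [ -87.9 -223.8    2.5]
4578
top [[257.  218.6]]
10542
-65 8 [ -6.4 -61.2 491.2] [  6.2 -60.  493.5]
-60 119 [-30.1 -59.7 483.2] [ 29.7 -55.  508.1]
-55 233 [-34.9 -55.  477.4] [ 31.  -50.1 520.1]
-50 310 [-30.  -50.  498.1] [ 33.4 -45.  522.3]
-45 461 [-39.7 -45.  480.3] [ 39.4 -40.  524.4]
-40 492 [-39.9 -40.  494.1] [ 34.3 -35.  525.1]
-35 502 [-40.  -35.  494.6] [ 34.  -30.  5
[... 153 characters left out ...]
 474 [-39.7 -15.  497.5] [ 35.9 -10.  524.4]
-10 492 [-39.8 -10.  495.5] [ 37.7  -5.  524.2]
-5 498 [-40.   -5.  495.3] [ 39.5  -0.  523.8]
0 512 [-39.8   0.  496.3] [ 39.3   5.  524.3]
5 510 [-39.9   5.  497.4] [ 39.4  10.  524.2]
10 524 [-39.9  10.  498.8] [ 39.8  15.  524. ]
15 529 [-40.   15.  489.6] [ 39.9  20.  523.5]
20 551 [-39.9  20.  490.7] [ 39.2  25.  523.5]
25 561 [-39.9  25.  483.8] [ 39.7  30.  522.6]
30 579 [-39.9  30.  506.9] [ 39.8  35.  525.9]
35 550 [-39.9  35.  498.2] [ 39.8  40.  526.1]
40 478 [-40.   40.  489.9] [ 37.   45.  526.5]
45 395 [-39.7  45.  489.4] [ 30.1  50.  526.2]
50 249 [-39.9  50.  473.8] [ 22.2  55.  526.1]
55 45 [-19.5  55.  469.6] [  0.4  57.1 490. ]
```

```bash
python3 - <<'E'
from look import *
np.set_printoptions(suppress=True,precision=1,linewidth=200)
s,R=st();cur=(s["ee_pos"]-o)@Rf*1000;print(cur,s["time"],s["joint_positions"],s["qd"])
f,P,c=cap("side");L=fl(P)
for a in [(-118,76,39),(50,76,39),(-44,1,28),(90,0,28),(-100,-35,12),(cur[0],68,cur[2]-11),(cur[0],68,cur[2]+38)]:
    w=Rf@(np.array(a)/1000)+o;u,v=proj(w,c)[0];print(a,"px",round(u,1),round(v,1),"seen",L[int(round(v)),int(round(u))])
q=L[90:200,255:320].reshape(-1,3);q=q[(q[:,2]>80)&(q[:,1]>-30)&(q[:,1]<140)]
for z in range(100,260,8):
    k=q[(q[:,2]>z)&(q[:,2]<=z+8)]
    if len(k): print(z,len(k),"x",np.percentile(k[:,0],[3,97]),"y",np.percentile(k[:,1],[3,25,50,75,97]))
E
```

```text
[-101.2   30.1  112.9] 1.75 [ 0.1  0.1 -0.3  1.2  0.   2.9] [-0. -0.  0. -0.  0.  0.]
(-118, 76, 39) px 287.2 200.0 seen [-117.5   75.8   38.8]
(50, 76, 39) px 211.8 193.2 seen [49.3 76.5 39.9]
(-44, 1, 28) px 259.7 186.1 seen [-45.8   6.3  31. ]
(90, 0, 28) px 204.1 181.1 seen [89.   4.1 30.4]
(-100, -35, 12) px 285.4 187.3 seen [-99.4 -31.5  14.4]
(np.float64(-101.22310977882937), 68, np.float64(101.94595732716279)) px 280.7 171.4 seen [ -76.7 -125.2   11. ]
(np.float64(-101.22310977882937), 68, np.float64(150.94595732716277)) px 281.3 150.1 seen [-99.9  62.2 148.5]
140 19 x [-112.   -95.2] y [ 4.4 57.4 59.5 60.5 62.3]
148 45 x [-114.2  -93.1] y [ 3.2 57.4 60.7 65.3 68. ]
156 45 x [-113.7  -93.1] y [ 4.8 58.1 62.3 66.7 70.1]
164 48 x [-113.8  -93. ] y [ 5.1 59.4 64.1 67.1 69.2]
172 60 x [-113.4  -93.1] y [ 4.1  6.8 60.8 66.1 69.1]
180 23 x [-115.8  -93.2] y [ 0.3  5.6 60.8 69.1 71.4]
188 44 x [-116.2  -92.6] y [-15.7  64.8  84.   85.3  87. ]
196 55 x [-115.6  -92.3] y [60.4 79.9 83.5 85.9 89.4]
204 38 x [-119.1  -92.4] y [ 9.5 57.8 82.9 88.6 90.3]
212 67 x [-120.2  -92.4] y [ 4.6 59.7 89.3 91.3 93.4]
220 71 x [-120.2  -92.9] y [18.1 56.  89.7 92.1 94.6]
228 67 x [-120.9  -90.1] y [44.1 51.8 92.4 94.7 97.6]
236 112 x [-122.5  -85.9] y [-18.1  48.3  65.7  96.1  98.4]
244 135 x [-121.7  -85.4] y [15.9 47.  71.  89.8 97.1]
252 57 x [-114.4  -93.9] y [34.5 64.2 66.7 68.4 71.5]
```

Request:
servo_tool(
  moves=[
    [-1,15,6,0.7,110],
    [0,20,4,0,110],
    [0,15,0,0,110],
    [0,2,0,0,110],
    [0,0,0,0,110],
  ],
)

```text
time: 2.22
ee_pos: [0.4986, 0.0514, 0.0689]
eef_rot: [0.573, -0.562, 0.419, -0.425]
contact_force: [-0.1, 0.4, 1.4]
opening: 0.567
```

```bash
cat > tips.py <<'E'
from look import *
np.set_printoptions(suppress=True,precision=1,linewidth=200)
report(-92,32,50)
s,R=st();cur=(s["ee_pos"]-o)@Rf*1000
f,P,c=look("side",sys.argv[1],(180,60,340,240),4);L=fl(P)
q=L[90:210].reshape(-1,3);q=q[(abs(q[:,0]-cur[0])<14)&(q[:,2]>44)&(q[:,1]>-30)&(q[:,1]<100)]
for z in range(44,140,6):
    k=q[(q[:,2]>z)&(q[:,2]<=z+6)]
    if len(k): print(z,len(k),"x",np.percentile(k[:,0],[3,97]),"y",np.percentile(k[:,1],[3,25,50,75,97]))
E
python3 tips.py side2
```

```text
fixture pos [-87.2  25.7  68.9] F(fix) [0.1 0.4 1.4] op 0.567 t 2.22
tool axes in fixture (cols)
 [[-0.  0.  1.]
 [-1.  0. -0.]
 [-0. -1.  0.]]
toolx vs fix y deg (toward +x) -179.32 delta tool mm [-6.2 18.9 -5.2]
98 18 x [-98.6 -81.7] y [ 1.1 53.1 55.1 56.3 59. ]
104 30 x [-100.8  -79. ] y [-0.2  2.5 56.8 59.7 62.1]
110 37 x [-100.6  -78.6] y [-0.2 54.2 59.  62.3 65.4]
116 28 x [-101.   -80.4] y [ 1.3 55.4 60.  63.3 65.6]
122 35 x [-100.7  -80.2] y [-1.2 54.7 61.1 62.9 65.3]
128 36 x [-100.8  -80.4] y [ 0.2  2.1 57.3 62.9 64.6]
134 25 x [-100.7  -82.4] y [-1.1 56.1 62.9 64.6 66. ]
```

View pics/side2.png

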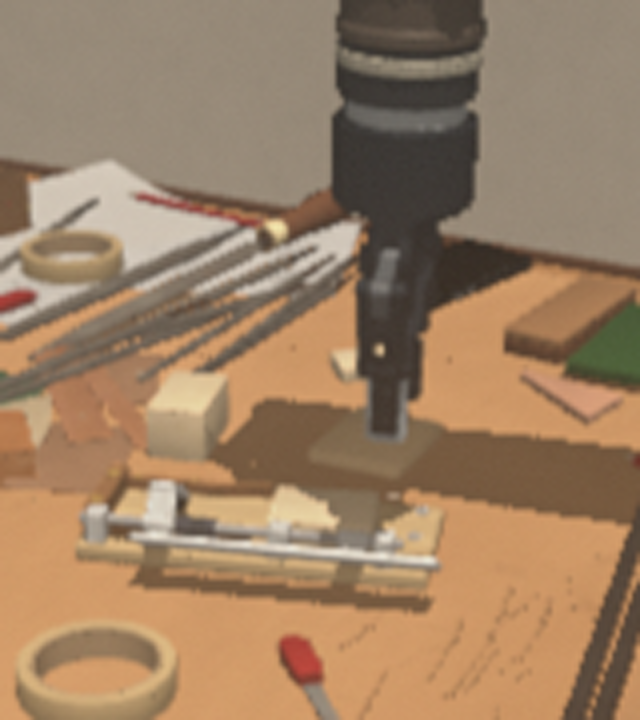

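Side view: bar finger tip at crop (385,438), i.e. about z=99 mm – some 30 mm *above* the reported TCP rather than 11 below. Both cameras agree on the fixture, so I trust vision and touch for the height.

Request:
servo_tool(
  moves=[
    [-4,18,-2,0,110],
    [-2,18,-1,0,110],
    [0,12,0,0,110],
    [0,4,0,0,110],
    [0,0,0,0,110],
  ],
)

```text
time: 2.68
ee_pos: [0.4999, 0.0554, 0.0243]
eef_rot: [0.575, -0.558, 0.417, -0.429]
contact_force: [0.2, -0.7, 0.5]
opening: 0.566
```

```bash
python3 tips.py side3
```

```text
fixture pos [-84.8  29.1  24.3] F(fix) [-0.1 -0.7  0.5] op 0.566 t 2.68
tool axes in fixture (cols)
 [[-0.  0.  1.]
 [-1. -0. -0.]
 [-0. -1.  0.]]
toolx vs fix y deg (toward +x) -179.1 delta tool mm [ -2.8 -25.9  -6.5]
50 2 x [-93.9 -92.7] y [ 6.1 17.8 31.  44.2 55.9]
56 28 x [-98.5 -77.2] y [ 1.4  5.3 59.2 60.6 63.3]
62 28 x [-98.3 -79.7] y [ 3.7 41.2 63.2 65.4 68.2]
68 31 x [-98.5 -77.2] y [ 2.5 56.4 60.1 66.6 68. ]
74 30 x [-98.5 -77.3] y [ 5.  57.5 64.2 66.8 69. ]
80 35 x [-97.8 -77.1] y [ 3.9 58.5 61.1 66.1 68.3]
86 25 x [-98.  -77.1] y [ 3.1 57.5 62.7 65.8 69.4]
92 6 x [-97.  -83.3] y [14.5 67.  67.4 67.7 67.9]
98 10 x [-97.1 -77.2] y [80.2 82.8 83.7 84.3 84.8]
104 37 x [-97.6 -78.7] y [60.  79.9 84.1 85.2 86.9]
110 22 x [-97.9 -76.9] y [69.3 80.6 83.3 86.3 87.8]
116 11 x [-98.3 -76.7] y [85.7 86.3 86.9 88.6 90. ]
122 26 x [-98.2 -77.2] y [76.2 88.5 89.2 90.  90.5]
128 28 x [-98.4 -77.6] y [50.7 89.5 90.8 91.8 92.8]
134 27 x [-98.4 -77.5] y [87.7 91.  92.4 93.4 95.3]
```

Request:
servo_tool(
  moves=[
    [0,2,-6,-0.8,110],
    [0,8,0,0,110],
    [0,4,0,0,110],
    [0,0,0,0,110],
  ],
)

```text
time: 3.07
ee_pos: [0.4967, 0.0535, 0.0133]
eef_rot: [0.58, -0.56, 0.411, -0.427]
contact_force: [0.0, 0.1, 0.5]
opening: 0.564
```

```bash
sed -i 's/>44)&/>36)\&/;s/range(44/range(36/' tips.py; python3 tips.py side4|head -12
```

```text
fixture pos [-88.3  28.2  13.3] F(fix) [0.1 0.1 0.5] op 0.564 t 3.07
tool axes in fixture (cols)
 [[-0.  0.  1.]
 [-1. -0. -0.]
 [ 0. -1.  0.]]
toolx vs fix y deg (toward +x) -179.96 delta tool mm [ -3.7 -36.8  -2.3]
36 32 x [-101.7  -75.7] y [73.3 75.3 76.3 77.1 79.2]
42 16 x [-99.4 -82.9] y [26.3 56.  57.7 58.9 60. ]
48 21 x [-101.9  -81.9] y [ 1.6  7.2 58.8 61.1 66.3]
54 29 x [-101.2  -81.6] y [ 3.  58.4 63.8 65.7 68.1]
60 30 x [-101.2  -81.6] y [ 2.8 58.3 63.5 65.4 67.4]
66 32 x [-101.3  -81.5] y [ 0.9 42.2 60.2 65.4 68.5]
```

Request:
servo_tool(
  moves=[
    [-1,4,0,0,110],
    [0,4,0,0,110],
    [0,4,0,0,110],
    [0,3,0,0,110],
    [0,0,0,0,110],
  ],
)

```text
time: 3.53
ee_pos: [0.4981, 0.055, -0.002]
eef_rot: [0.58, -0.559, 0.41, -0.427]
contact_force: [-0.4, -0.2, 4.7]
opening: 0.57
```

Request:
servo_tool(
  moves=[
    [0,2,0,0,110],
    [0,2,0,0,110],
    [0,2,0,0,110],
    [0,0,0,0,110],
  ],
)

```text
time: 3.87
ee_pos: [0.4984, 0.0546, -0.0068]
eef_rot: [0.58, -0.559, 0.41, -0.428]
contact_force: [-1.9, -0.4, 5.9]
opening: 0.564
```

```bash
cat > clip.py <<'E'
from look import *
np.set_printoptions(suppress=True,precision=1,linewidth=200)
report(10,32,0)
f,P,c=cap("top");L=fl(P)[115:255,200:310].reshape(-1,3)
f2,P2,c2=cap("side");M=fl(P2).reshape(-1,3)
for nm,Q in(("top",L),("side",M)):
    for x0,x1 in((-116,-106),(-40,10),(10,48)):
        k=Q[(Q[:,0]>x0)&(Q[:,0]<x1)&(Q[:,1]>60)&(Q[:,1]<68)&(Q[:,2]>8)&(Q[:,2]<50)]
        if len(k):print(nm,"bar z at y~64 x",x0,len(k),np.median(k[:,2]))
    k=Q[(Q[:,0]>38)&(Q[:,0]<52)&(Q[:,1]>-4)&(Q[:,1]<4)&(Q[:,2]>16)]
    if len(k):print(nm,"foot top z",np.median(k[:,2]))
    k=Q[(Q[:,0]>-90)&(Q[:,0]<84)&(Q[:,1]>-26)&(Q[:,1]<26)&(Q[:,2]>24)&(Q[:,2]<32)]
    if nm=="top" and len(k)>30:
        k=k.astype(np.float32)[:,:2];k=k[np.array([np.sum(np.hypot(*(k-a).T)<6)>8 for a in k])]
        print("slab",cv2.minAreaRect(k),"x pct",np.percentile(k[:,0],[1,5,95,99]))
E
python3 clip.py
```

```text
fixture pos [-86.4  28.8  -6.8] F(fix) [-2.   0.2  5.9] op 0.564 t 3.87
tool axes in fixture (cols)
 [[-0.  0.  1.]
 [-1. -0. -0.]
 [ 0. -1.  0.]]
toolx vs fix y deg (toward +x) -179.98 delta tool mm [-3.3 -3.2 96.6]
side bar z at y~64 x -116 4 25.412950667217743
side bar z at y~64 x -40 17 25.992671944019254
side bar z at y~64 x 10 13 25.696639946842662
side foot top z 43.10273094872548
```

Request:
servo_tool(
  moves=[
    [0,3,0,0,110],
    [0,3,0,0,110],
    [0,3,0,0,110],
    [0,0,0,0,110],
  ],
)

```text
time: 4.3
ee_pos: [0.4992, 0.0528, -0.0119]
eef_rot: [0.579, -0.56, 0.408, -0.429]
contact_force: [-4.8, 1.7, 9.5]
opening: 0.572
```

```bash
python3 clip.py
```

```text
fixture pos [-86.2  26.8 -11.9] F(fix) [-4.1  3.1  9.5] op 0.572 t 4.3
tool axes in fixture (cols)
 [[-0.  0.  1.]
 [-1. -0. -0.]
 [ 0. -1.  0.]]
toolx vs fix y deg (toward +x) -179.96 delta tool mm [-5.2 -8.2 96.6]
side bar z at y~64 x -116 6 19.125771918586597
side bar z at y~64 x -40 41 19.027746951377267
side bar z at y~64 x 10 33 19.253864460119118
side foot top z 52.05347315205504
```

Request:
servo_tool(
  moves=[
    [-1,1,6,0,110],
    [-1,0.5,6,0,110],
    [-0.5,0.5,6,0,110],
    [0,0.5,6,0,110],
    [0,0.5,6,0,110],
    [0,0.5,3,0,110],
  ],
)

```text
time: 4.9
ee_pos: [0.5255, 0.0631, -0.0104]
eef_rot: [0.577, -0.563, 0.409, -0.428]
contact_force: [-4.7, -2.3, 9.9]
opening: 0.567
```

```bash
python3 clip.py; python3 tips.py side5 | tail -n +6 | head -9; python3 - <<'E'
E
```

```text
fixture pos [-58.   28.8 -10.4] F(fix) [-5.1 -0.8  9.9] op 0.567 t 4.9
tool axes in fixture (cols)
 [[-0.  0.  1.]
 [-1. -0.  0.]
 [ 0. -1.  0.]]
toolx vs fix y deg (toward +x) -179.99 delta tool mm [-3.1 -8.2 68.3]
side bar z at y~64 x -116 7 21.028001615016088
side bar z at y~64 x -40 33 20.661134531529324
side bar z at y~64 x 10 22 20.69479913563771
side foot top z 49.02196944788079
toolx vs fix y deg (toward +x) -179.98 delta tool mm [ -2.6 -61.4 -32.4]
36 26 x [-71.2 -50.7] y [ 3.4 57.8 64.  66.4 69. ]
42 33 x [-70.9 -50.8] y [ 2.5 57.8 61.9 66.7 69.3]
48 29 x [-71.  -50.5] y [ 3.8 58.7 64.9 66.7 69.5]
54 12 x [-70.9 -56.7] y [ 3.3 50.5 66.3 67.4 70. ]
60 1 x [-67.6 -67.6] y [79.7 79.7 79.7 79.7 79.7]
66 23 x [-70.6 -51.1] y [ 2.1 82.7 83.7 84.7 87.1]
72 37 x [-70.4 -51.7] y [66.5 78.2 82.2 85.4 87.3]
78 8 x [-71.2 -51.7] y [79.8 85.7 88.1 88.8 89.3]
```

View pics/side5.png

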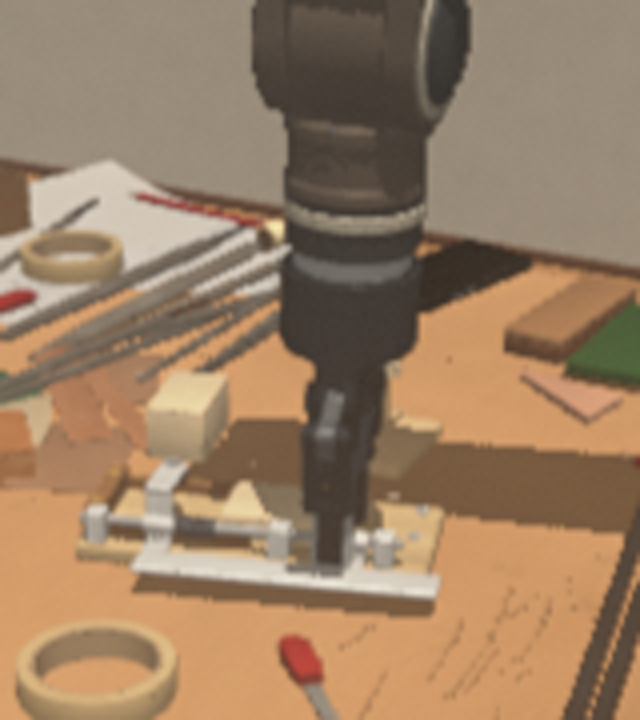

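Clip is raised (bar down, foot arm up at crop (165,475)), the slab moves ahead of the pusher. I'll press a little deeper and continue.

Request:
servo_tool(
  moves=[
    [-0.5,2,2,0,110],
    [-0.5,1.5,6,0,110],
    [0,0.8,7,0,110],
    [0,0.8,7,0,110],
    [0,0.8,7,0,110],
    [0,0.8,3,0,110],
  ],
)

```text
time: 5.55
ee_pos: [0.5512, 0.0714, -0.0121]
eef_rot: [0.574, -0.565, 0.411, -0.427]
contact_force: [-5.2, -2.6, 10.5]
opening: 0.566
```

```bash
python3 clip.py; python3 tips.py side6 | tail -n +6 | head -4
```

```text
fixture pos [-31.   29.1 -12.1] F(fix) [-5.7 -0.9 10.5] op 0.566 t 5.55
tool axes in fixture (cols)
 [[ 0.  0.  1.]
 [-1. -0.  0.]
 [ 0. -1.  0.]]
toolx vs fix y deg (toward +x) 179.99 delta tool mm [ -2.8 -11.1  41.3]
side bar z at y~64 x -116 9 18.25938962764957
side bar z at y~64 x -40 99 23.58794603881369
side bar z at y~64 x 10 30 18.452947481174697
side foot top z 53.7099362882137
toolx vs fix y deg (toward +x) 179.99 delta tool mm [ -2.2 -63.5 -59.7]
36 29 x [-44.3 -24.2] y [ 3.8 57.5 65.  67.4 69.3]
42 36 x [-43.9 -24.7] y [ 3.9 44.7 63.4 66.3 69.4]
48 29 x [-44.3 -24.4] y [ 4.2 60.1 65.5 67.  68.9]
```

Request:
servo_tool(
  moves=[
    [0,1,6,0,110],
    [0,0.7,7,0,110],
    [0,0.7,7,0,110],
    [0,0.7,7,0,110],
    [0,0.7,5,0,110],
    [0,0.7,2,0,110],
  ],
)

```text
time: 6.2
ee_pos: [0.5787, 0.0803, -0.0117]
eef_rot: [0.572, -0.568, 0.412, -0.425]
contact_force: [-4.9, -1.7, 9.4]
opening: 0.568
```

```bash
python3 clip.py; python3 tips.py side7 | tail -n +6 | head -4
```

```text
fixture pos [ -2.1  29.3 -11.7] F(fix) [-5.2 -0.2  9.4] op 0.568 t 6.2
tool axes in fixture (cols)
 [[ 0.  0.  1.]
 [-1. -0.  0.]
 [ 0. -1.  0.]]
toolx vs fix y deg (toward +x) 179.93 delta tool mm [ -2.5 -11.5  12.2]
side bar z at y~64 x -116 6 19.055522005861935
side bar z at y~64 x -40 111 30.462949596828118
side bar z at y~64 x 10 28 19.084891071110324
side foot top z 50.17835713488045
toolx vs fix y deg (toward +x) 179.94 delta tool mm [ -2.1 -63.1 -89.1]
36 35 x [-15.3   5.4] y [ 4.   6.4 62.5 66.8 68.4]
42 31 x [-14.9   5.4] y [ 3.5 58.9 64.8 67.1 68.5]
48 33 x [-14.8   4.7] y [ 3.   6.5 63.2 66.6 69.4]
```

Request:
servo_tool(
  moves=[
    [0,1,5,0,110],
    [0,0.8,5,0,110],
    [0,0.7,4,0,110],
    [0,0.7,2,0,110],
    [0,0.5,1,0,110],
  ],
)

```text
time: 6.77
ee_pos: [0.5905, 0.084, -0.0115]
eef_rot: [0.57, -0.57, 0.414, -0.423]
contact_force: [-5.0, -2.3, 9.8]
opening: 0.573
```

Request:
servo_tool(
  moves=[
    [0,0.7,2,0,110],
    [0,0.7,2,0,110],
  ],
)

```text
time: 6.93
ee_pos: [0.5903, 0.0838, -0.0119]
eef_rot: [-0.568, 0.572, -0.415, 0.422]
contact_force: [-9.3, -3.4, 11.9]
opening: 0.569
```

```bash
python3 clip.py; python3 tips.py side8 | tail -n +6 | head -4
```

```text
fixture pos [ 10.   29.2 -11.9] F(fix) [-9.8 -0.4 11.9] op 0.569 t 6.93
tool axes in fixture (cols)
 [[ 0.  0.  1.]
 [-1. -0.  0.]
 [ 0. -1.  0.]]
toolx vs fix y deg (toward +x) 179.96 delta tool mm [ -2.7 -11.9   0. ]
side bar z at y~64 x -116 6 19.368525649252312
side bar z at y~64 x -40 90 25.893405409510095
side bar z at y~64 x 10 50 20.801839448349696
side foot top z 50.297728075057066
toolx vs fix y deg (toward +x) 179.96 delta tool mm [  -2.2  -62.1 -101.9]
36 33 x [-3.3 17. ] y [ 2.9  5.1 59.1 65.5 69.2]
42 33 x [-3.1 15.8] y [ 2.4  6.5 62.1 67.3 69.7]
48 36 x [-3.3 18.7] y [ 0.2  5.6 59.6 65.9 68.9]
```

Request:
servo_tool(
  moves=[
    [0,0.7,3,0,110],
    [0,0.7,3,0,110],
    [0,0.7,3,0,110],
  ],
)

```text
time: 7.33
ee_pos: [0.5899, 0.0834, -0.0124]
eef_rot: [-0.563, 0.576, -0.419, 0.419]
contact_force: [-13.5, -3.5, 16.6]
opening: 0.568
```

```bash
python3 clip.py; python3 tips.py side9 | tail -n +6 | head -4
python3 - <<'E'
from look import *
look("top","top2",(200,115,310,225),6)
E
```

```text
fixture pos [  9.6  29.  -12.4] F(fix) [-13.9   0.7  16.6] op 0.568 t 7.33
tool axes in fixture (cols)
 [[-0. -0.  1.]
 [-1. -0. -0.]
 [ 0. -1. -0.]]
toolx vs fix y deg (toward +x) -179.96 delta tool mm [ -2.9 -12.4   0.3]
side bar z at y~64 x -116 7 18.698817378648595
side bar z at y~64 x -40 86 24.249207908266758
side bar z at y~64 x 10 53 19.440725946357375
side foot top z 53.31901734621957
toolx vs fix y deg (toward +x) -179.96 delta tool mm [  -2.3  -61.  -102.4]
36 33 x [-3.  19.2] y [ 0.6  5.2 61.  67.  68.5]
42 42 x [-2.5 18.4] y [ 1.9 20.3 62.3 66.8 69. ]
48 36 x [-2.6 15.4] y [ 1.3  5.4 60.3 65.4 69.1]
```

View pics/side9.png

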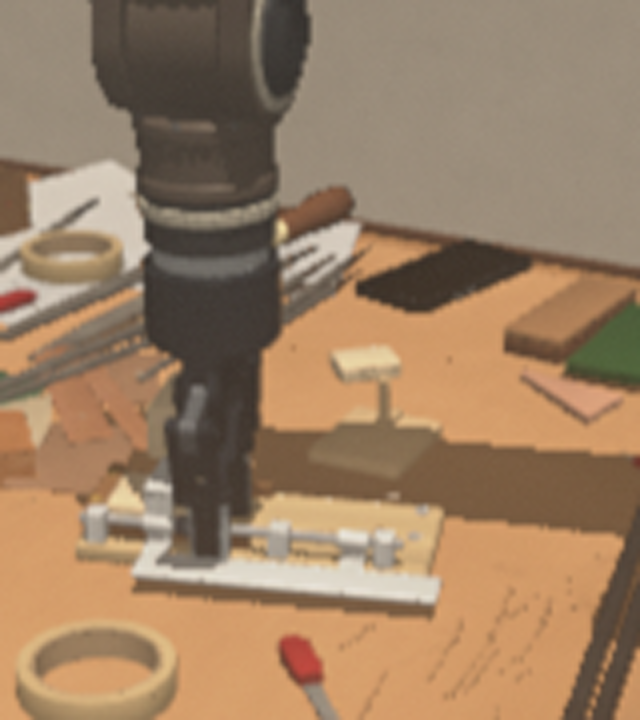

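Request:
servo_tool(
  moves=[
    [0,0.3,4,0,110],
    [0,0.3,5,0,110],
    [0,0.3,5,0,110],
    [0,0.3,5,0,110],
  ],
)

```text
time: 7.87
ee_pos: [0.589, 0.0831, -0.0122]
eef_rot: [-0.553, 0.584, -0.426, 0.413]
contact_force: [-17.4, -5.4, 18.9]
opening: 0.57
```

```bash
python3 clip.py; python3 - <<'E'
from look import *
np.set_printoptions(suppress=True,precision=1,linewidth=200)
for n in("side","top"):
    f,P,c=cap(n);L=fl(P)
    for y in(-18,-12,-6,0):
        # march along x at z=28 plane, colours
        r=[]
        for x in range(54,96,2):
            u,v=proj(Rf@(np.array([x,y,28])/1000)+o,c)[0].round().astype(int);r.append((x,f[v,u].tolist(),round(float(L[v,u,2]))))
        print(n,y,[f"{a}:{b[0]},{b[2]},z{z}" for a,b,z in r])
E
```

```text
fixture pos [  8.6  29.  -12.2] F(fix) [-18.2   0.1  18.9] op 0.57 t 7.87
tool axes in fixture (cols)
 [[-0. -0.  1.]
 [-1. -0. -0.]
 [ 0. -1. -0.]]
toolx vs fix y deg (toward +x) -179.78 delta tool mm [ -2.9 -12.3   0.9]
side bar z at y~64 x -116 7 18.637922354185214
side bar z at y~64 x -40 89 24.800467961164774
side bar z at y~64 x 10 64 20.32223245777985
side -18 ['54:95,78,z55', '56:116,98,z52', '58:121,105,z51', '60:127,109,z53', '62:127,109,z53', '64:129,103,z50', '66:129,92,z31', '68:128,86,z30', '70:130,88,z31', '72:126,81,z30', '74:126,81,z30', '76:123,78,z31', '78:119,76,z30', '80:106,63,z28', '82:105,55,z29', '84:105,55,z29', '86:108,56,z30', '88:129,66,z31', '90:161,85,z30', '92:172,95,z7', '94:172,95,z7']
side -12 ['54:127,109,z51', '56:132,114,z52', '58:172,152,z52', '60:172,152,z52', '62:186,163,z51', '64:155,123,z32', '66:132,92,z31', '68:130,88,z31', '70:130,88,z31', '72:129,87,z30', '74:130,88,z31', '76:129,88,z30', '78:114,72,z31', '80:114,72,z31', '82:103,59,z29', '84:107,57,z31', '86:144,71,z30', '88:162,81,z30', '90:162,81,z30', '92:160,85,z30', '94:170,95,z6']
[... 531 characters left out ...]
1,z30', '72:148,100,z32', '74:148,100,z32', '76:217,146,z31', '78:223,151,z30', '80:164,90,z30', '82:162,80,z31', '84:162,80,z31', '86:162,79,z32', '88:162,79,z31', '90:163,86,z32', '92:169,94,z4', '94:173,98,z4']
top -18 ['54:98,73,z573', '56:99,73,z572', '58:99,73,z571', '60:99,73,z571', '62:99,74,z570', '64:99,74,z570', '66:98,73,z570', '68:99,74,z570', '70:99,73,z570', '72:98,73,z568', '74:99,74,z569', '76:99,74,z568', '78:99,74,z567', '80:99,74,z567', '82:99,74,z566', '84:99,74,z566', '86:99,73,z565', '88:99,73,z565', '90:100,74,z565', '92:99,73,z565', '94:99,73,z565']Traceback (most recent call last):
  File "<stdin>", line 9, in <module>
ValueError: cannot convert float NaN to integer
```

Slab's pale top runs unbroken to the stop's brown at x≈80 across y=−18..0 with 18 N applied: home and square. Back off slightly with the bar held, then raise.

Request:
servo_tool(
  moves=[
    [0,0.5,-3,0,110],
    [0,0.5,-3,0,110],
    [0,0,-1,0,110],
    [0,-2,0,0,110],
    [0,-3,0,0,110],
    [0,-4,0,0,110],
    [0,-4,0,0,110],
    [0,-5,0,0,110],
    [0,-6,0,0,110],
    [0,-10,0,0,110],
    [0,-15,0,0,110],
    [0,-15,0,0,110],
  ],
)

```text
time: 9.07
ee_pos: [0.586, 0.0842, 0.0569]
eef_rot: [-0.555, 0.582, -0.427, 0.413]
contact_force: [0.5, 0.1, -0.8]
opening: 0.569
```

Request:
servo_tool(
  moves=[
    [0,-20,0,0,110],
    [0,-30,0,0,110],
    [0,-35,-20,0,110],
    [0,-25,-40,0,110],
    [0,0,-40,0,110],
    [0,0,-40,0,110],
    [0,0,-40,0,110],
    [0,0,-40,0,110],
    [20,0,-30,0,110],
    [20,0,-20,0,110],
    [0,0,0,0,110],
    [0,0,0,0,110],
  ],
)

```text
time: 10.07
ee_pos: [0.3398, -0.033, 0.1921]
eef_rot: [-0.559, 0.58, -0.421, 0.417]
contact_force: [-0.3, 1.2, 0.6]
opening: 0.57
```

```bash
python3 clip.py; python3 - <<'E'
from look import *
f,P,c=look("top","top3",(190,105,320,235),4.6)
f2,P2,c2=look("side","side10",(180,150,320,230),5)
a=cv2.imread("pics/top3.png");b=cv2.imread("pics/side10.png")
print(a.shape,b.shape)
np.savez("top1.npz",f=f,P=P)
E
```

```text
fixture pos [-264.    -7.4  192.1] F(fix) [0.  1.2 0.6] op 0.57 t 10.07
tool axes in fixture (cols)
 [[-0. -0.  1.]
 [-1. -0. -0.]
 [ 0. -1. -0.]]
toolx vs fix y deg (toward +x) -179.87 delta tool mm [-42.4 184.1 278.9]
top bar z at y~64 x -116 19 23.024541565529084
top bar z at y~64 x -40 85 22.994465123786625
top bar z at y~64 x 10 66 23.050335280478894
top foot top z 41.185191218332875
slab ((51.93921661376953, 1.6446895599365234), (48.475704193115234, 63.51662063598633), 88.76351165771484) x pct [20.7 22.8 82.1 83.4]
side bar z at y~64 x -116 2 25.425144136731582
side bar z at y~64 x -40 19 25.312361162749678
side bar z at y~64 x 10 11 24.647500845264656
side foot top z 43.73235669938508
(598, 598, 3) (400, 700, 3)
```

View pics/top3.png

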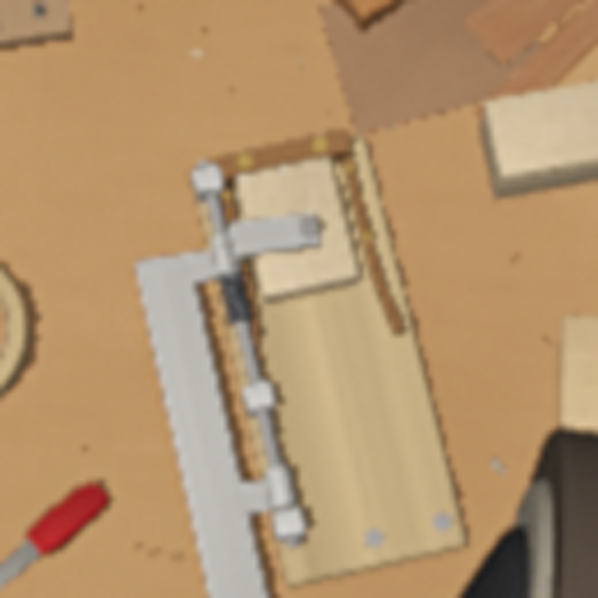

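View pics/side10.png

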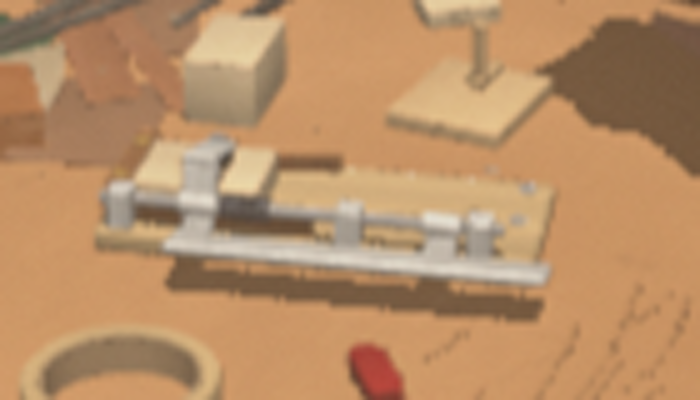

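The top crop shows the slab under the foot at about (300,225), flush and square against the stop (its front edge runs along the stop at y≈165). Its rear edge is at x≈21–22 mm. The side crop shows the bar part-way up, with the foot resting on the slab.

```bash
python3 -c "
from station import ctrl
print(ctrl.finish_job())"
```

```text
the job is handed in; nothing more can be done
None
```

The slab is loaded under the clip, home against the end stop, and the job is handed in at about 10 s of robot time. One fingertip held the press bar down while the other pushed the slab along the lane, up to about 18 N against the stop. I then backed off a few millimetres with the bar still held, let the bar rise, and drew the arm clear.

**Last checks:**
- **Slab position:** its centre is at x ≈ 52 mm (51 nominal) and its rear end at about 21–22 mm. It is square to within about 1°, with no gap visible at the stop.
- **Clip:** the bar rests part-way up, about 23–25 mm high at its middle, and the foot stands on the slab.
- **Other things:** the arm is about 0.28 m back from the fixture's origin, and the contact force is near zero. I never went near the bystanders; the ones in the final pictures look undisturbed, but I did not measure them.

**Disagreements:**
- **Tip height:** the fingertips appeared about 30 mm above the reported TCP, where the description puts them 11 mm below it. I set the height by camera and by contact force instead.
- **Rear-end reading:** while pushing, the finger's front edge read about 18 mm, against the 21 mm expected. The picture taken after withdrawing confirmed the slab was home.

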